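# Bring the espresso cup round to the front of the turntable

### The arm

A 7-joint arm with a two-finger parallel gripper is mounted at the origin on a cart in front of the work surface, level with it; the furniture and walls round the work are solid. World frame = base frame: x ahead of the robot, y to its left, z up, the work surface at z = 0. Lengths are in mm, angles in rad, forces in N, time in s.
With the tool pointing down it reaches from about 400 to 875 mm from the base axis. Payload 4.4 kg.
Tool frame: the origin (TCP) lies at the very end of the fingers, on their centre line; the grasp point (between the pads) lies 19 mm behind it; z points along the fingers, y is the direction in which the jaws open and shut (so a half turn about z gives the same grasp; the last joint's range is limited). The gripper opens to 85 mm and grips with 20 to 120 N. Pads are 22 mm wide; open, the fingers measure 114 mm over their backs; the gripper's body (76 mm by 85 mm) begins 54 mm behind the grasp point. The pads swing forward as they close: fully open they stand 13 mm farther back than shut.
Start: joints at [1.124, 0.628, 0.038, 1.517, -0.027, 0.996, -0.02], TCP at [241.609, -603.442, 231.313] pointing down, gripper open.
Joint ranges: [-3.06, 3.06], [-0.37, 2.12], [-1.25, 1.32], [0.18, 2.47], [-1.1, 4.24], [0.23, 1.98], [-2.94, 2.94]. Speed limits (rad/s): [2.57, 2.57, 3.14, 3.14, 3.14, 3.14, 3.14].

### API

Orientations are given as [roll, pitch, yaw] about the fixed x, y, z axes, in that order (R = Rz(yaw) Ry(pitch) Rx(roll)).
In Python, from cell import ctrl gives the robot as it stands.
- The arm moves only by the shell command python3 -m crank 'ROWS' [OPENING]. ROWS is JSON, a list that holds one entry, the list of rows, each a list of 6 numbers: the shift along the tool's x, y, z in units of 30 mm (1.0 is 30 mm), then the turn, a rotation vector about the tool's x, y, z in units of 6 degrees (1.0 is 6 degrees). In form: [[[tx, ty, tz, rx, ry, rz], ...]]. A call has 1 to 12 rows; each row shifts and turns the pose as measured when the row begins, along the tool's axes as they then stand; what a row does not reach is not made up. A row lasts 1/12 s, in which the tool goes at most 41.7 mm and 7.16 degrees, less where a joint would pass 70% of its speed; a pose out of reach is approached as far as the arm can. A call is refused whole if a number of a shift passes 1 or a number of a turn 1, either way. A call with a gripper value outside its range is refused whole. OPENING is the gripper command: -1 is fully open, 1 is shut, values between are in proportion, set as the call begins (- or left out, the last holds). The fingers move at their own pace and stop on an object; the grip force is fixed at half the most. Time passes only in rows, so rows that do not move let the fingers close. It gives the time, the measured TCP pose, the force and the opening at its end, in the units of the state.
- ctrl.read_state(): the state, without advancing time (a new reading comes with each control period).
- ctrl.get_image(name): name is "scene" or "top" or "wrist"; returns a dict with "color" (384x512x3 uint8, red, green, blue), "depth" (384x512 float32, mm along the optical axis (not along the pixel's ray), 0 where there is no reading), "camera_matrix" (3x3 intrinsics, pixels), "R" (3x3) and "t" (3): a world point X has camera coordinates R X + t. Camera axes: x right, y down, z forward; pixel columns grow to the right and rows downward; lengths in mm; the calibration is good to about 2 mm. A picture is of the moment at which its call begins.
- ctrl.finish_job(): hands the job in, once; it reports no verdict.
Trained networks look in a picture, given as the dict that the camera call returned (one of the last four; its "shot" number tells which), for a name from the list of things; names that differ only in an ending like _2 or _b are one class to them, and where a whole thing is asked for, a point or a joint stands for the part that bears it (a point fixed in the world has none). Each returns a list of dicts, best first, with "conf" (0 to 1); they miss things now and then, are a little off and sometimes report something else, mostly with a low value. They report only what shows in the picture. A call takes as long as a camera call. They do not tell look-alikes from the thing itself.
- ctrl.search_frame(query, picture): "extent" ([centre column, centre row, width, height] in pixels, round what is visible of it).
The state is a dict: "clock": time; "qpos": joint angles; "qd": joint speeds; "tau": joint torques, N m; "eef_pos": TCP position; "tool_rot": TCP orientation; "force": force on the tool from outside, world axes, zero at the start; "torque": the same for the moment, N m; "width": finger opening in mm.
Only numpy, scipy, OpenCV 4.12 (cv2) and the standard library are available. Lean on these libraries where they do the work, as an engineer would, in place of code of your own. Each camera call takes 0.05 s, during which the arm holds its last target. There are 200 camera calls.

### The job

Turn the wooden serving turntable by gently pushing the little posts on its rim with your fingertips, until the espresso cup stands at the front, squarely in line with the tongue that sticks out of the turntable's base, and leave it there at rest. Do not grip anything; do not touch, lift or knock over the cup, the scone or the cookie, which all stay standing where they are on the turntable, and leave the things lying around it alone.

Things in the scene. Friction and masses are not known exactly. Their poses are not given: they have to be found in the camera images.
- base: Fixed round wooden base under the turntable, 224 mm across, 14 mm high, standing on the counter; its origin is on the turning axis at counter height. A flat tongue 36 mm wide and 10 mm high sticks out from under the turntable along the base's own -x axis, which is the front; it lies roughly towards the robot, at a yaw that varies.
- tongue_tip (a point): Rounded outer end of the base's tongue, on its top, 200 mm from the turning axis and 10 mm above the counter. The front is the direction from the turning axis to this point.
- carousel: Wooden turntable: disc 300 mm across, 18 mm thick, turns over a full turn either way about its upright centre axis, with light friction (about 1 N at the rim), and stays where it is left. Origin on the axis at its underside, 18 mm above the counter (top: 36 mm above the counter); z up. Its starting yaw varies.
- post_0 (a point): Top of one of the turntable's six equal upright posts, which are what is pushed: round, 12 mm thick with 15 mm ball tops, 49 mm high above the disc (top 85 mm above the counter), centres 138 mm from the axis, 60 degrees apart. This one stands 30 degrees anticlockwise (from above) of the turntable's own x axis.
- cup_center (a point): Espresso cup on the turntable, handle at any yaw: 58 mm across the bowl, 54 mm high; the point is on the bowl's axis, half-way up, 58 to 82 mm from the turning axis; the handle reaches 53 mm from it along the point's -y axis; no part is over 115 mm from the turning axis. It rides round with the turntable; not to be touched.
- scone_center (a point): Round scone on the turntable, 76 mm across and 41 mm high; the point is at its centre, 70 mm from the turning axis. Not to be touched.
- cookie_center (a point): Flat round cookie on the turntable, 95 mm across and 18 mm high; the point is at its centre, 70 mm from the turning axis. Not to be touched.
- tub_center (a point): Square clear deli tub, 101 x 101 x 51 mm, standing on the counter to the left behind the turntable; centre. Leave alone.
- keys_center (a point): Flat bunch of keys, 104 x 115 x 8 mm, on the counter left of the turntable; centre. Leave alone. Beyond it, at the far left of the counter, a fixed till screen stands 0.3 m high: keep the arm clear of it.
- tape_center (a point): Roll of tape lying flat on the counter to the left, 96 mm across, 25 mm high; centre. Leave alone.
- marker_center (a point): Marker pen, 135 mm long, 16 mm thick, lying on the counter to the right of the turntable; centre. Leave alone.
There are look-alikes about, which are no part of the job. Leave any green look-alike of the part that bears cup_center alone.

How it is judged (in metres and radians):
On the way:
1. the fingers push the turntable (contact force between the fingers and carousel above 0.2 N), for 0.1 s.
At the end, for the whole second after the job is handed in: The cup's bowl axis is within 13 mm of the tongue's centre line, on its side of the turning axis; turntable (under 0.05 rad/s) and cup (under 20 mm/s) at rest; cup, scone and cookie upright (0.2 rad) on the disc (heights within 8 mm), centres within 98 mm of the turning axis (y of cup_center in the frame of base between -0.013 and 0.013 m and x of cup_center in the frame of base below -0.045 m and angular speed of carousel below 0.05 rad/s and linear speed of cup below 0.02 m/s and angle between each of cup_center, scone_center, cookie_center's own z axis and vertical below 0.2 rad and height (world z) of cup_center between 0.055 and 0.071 m and horizontal distance between each of cup_center, scone_center, cookie_center and carousel below 0.098 m and height (world z) of scone_center between 0.0485 and 0.0645 m and height (world z) of cookie_center between 0.037 and 0.053 m); the robot touches nothing.
It fails at once if the cup, the scone or the cookie is touched by the robot (contact force between any of the arm, the fingers and cup above 0.3 N or contact force between any of the arm, the fingers and scone above 0.3 N or contact force between any of the arm, the fingers and cookie above 0.3 N).
It fails at once if the cup, the scone or the cookie is lifted or falls over (height (world z) of cup_center above 0.083 m or angle between any of cup_center, scone_center, cookie_center's own z axis and vertical above 0.5 rad or height (world z) of scone_center above 0.0765 m or height (world z) of cookie_center above 0.065 m).
It fails at once if the turntable is pushed or gripped hard (over 20 N) (contact force between the fingers and carousel above 20 N).
It fails at once if a bystander is moved (distance of any of tub_center, keys_center, tape_center, marker_center from where it was at the start of the episode above 0.02 m).
It also fails if it takes over 51 s, if anything falls off the work surface, if the arm or the gripper's body presses on something with over 40 N, if the wrist force passes 120 N, or if a joint passes its speed limit or range.

## Working session

There is one attempt and no reset: what is moved stays moved. The work goes in short steps, Python scripts to look and compute and a shell command to move; the robot and the scene stay as the last step left them, time stands still between calls to the robot, and variables do not carry over. Pictures are saved under pics/ and viewed, about 8 in all and at most 12, crops included, and the job is handed in when it is done.

```bash
mkdir -p pics
cat > h.py <<'E'
import numpy as np,cv2
from cell import ctrl
def px2w(p,u,v,z=None):
    K=p["camera_matrix"];R=np.array(p["R"]);t=np.array(p["t"]).ravel()
    r=np.linalg.inv(K)@np.array([u,v,1.])
    C=-R.T@t; d=R.T@r
    if z is None:
        return C+d*float(p["depth"][int(round(v)),int(round(u))])
    return C+d*(z-C[2])/d[2]
def w2px(p,X):
    c=np.array(p["R"])@np.array(X,float)+np.array(p["t"]).ravel(); q=np.array(p["camera_matrix"])@c
    return q[:2]/q[2]
def save(p,n,s=1.5):
    cv2.imwrite("pics/"+n,cv2.resize(p["color"][:,:,::-1],None,fx=s,fy=s))
E
python3 - <<'E'
from h import *
print(ctrl.read_state())
for n in ["top","scene"]:
    p=ctrl.get_image(n); save(p,n+"0.png")
    for q in ["carousel","base","tongue_tip","cup_center","post_0","scone_center","cookie_center","tub_center","keys_center","tape_center","marker_center"]:
        for d in ctrl.search_frame(q,p)[:4]:
            e=d["extent"]; print(n,q,round(d["conf"],2),np.round(e),np.round(px2w(p,min(511,e[0]),min(383,e[1]))))
E
```

```text
{'clock': 0.0, 'qpos': array([ 1.12421438,  0.6293556 ,  0.03842629,  1.51839486, -0.02698793,
        0.99632357, -0.01996996]), 'qd': array([-8.63878963e-04,  6.09801963e-04, -8.64241690e-04, -2.70301331e-04,
       -2.60498910e-03, -5.75942117e-05, -7.44921589e-04]), 'tau': array([ 1.00413989e-03, -5.63405478e+01,  1.22708078e+00, -1.93445152e+01,
        1.11092094e-02,  1.04404741e-02, -3.11585040e-05]), 'eef_pos': array([ 241.35974476, -602.82707583,  230.37410084]), 'tool_rot': array([-3.13962909e+00,  2.80647343e-05,  3.80830646e-01]), 'force': array([-0.32825865, -0.03658837,  0.18187699]), 'torque': array([-0.04273042, -0.04523418,  0.02652737]), 'width': 84.9235634653908}
top carousel 0.83 [274. 183. 112. 108.] [579.  20.  33.]
top base 0.8 [256. 241.  17.  20.] [418.  66.  10.]
top tongue_tip 0.82 [257. 239.  14.  17.] [423.  64.   9.]
top cup_center 0.9 [281. 149.  25.  27.] [676.   3.  43.]
top cup_center 0.9 [380. 164.  28.  26.] [ 650. -287.    6.]
top cup_center 0.63 [384. 222.  16.  45.] [ 478. -296.   11.]
top cup_center 0.3 [251. 185.  27.  35.] [569.  85.  53.]
t
[... 516 characters left out ...]
] [421.  73.  10.]
scene tongue_tip 0.61 [271. 231.  19.  20.] [417.  62.  13.]
scene cup_center 0.75 [156. 256.  38.  35.] [553. 403.  -1.]
scene cup_center 0.73 [244. 166.  11.  22.] [643.  12.  92.]
scene cup_center 0.68 [306. 148.  20.  14.] [ 622. -260.   54.]
scene post_0 0.57 [254. 186.  87.  72.] [586.   7.  39.]
scene scone_center 0.71 [273. 181.  28.  22.] [542. -37.  76.]
scene cookie_center 0.67 [240. 197.  24.  26.] [563.  83.  55.]
scene tub_center 0.8 [158. 206.  38.  37.] [694. 319.  39.]
scene keys_center 0.82 [153. 255.  33.  30.] [562. 408.  -1.]
scene tape_center 0.59 [196. 269.  34.  34.] [444. 324.  -1.]
scene marker_center 0.53 [339. 174.  17.  26.] [ 472. -296.   19.]
```

Run:
```python
import cv2
a=cv2.imread("pics/top0.png"); a=a[170:400,280:640]
cv2.imwrite("pics/topc.png",cv2.resize(a,None,fx=2.2,fy=2.2,interpolation=cv2.INTER_CUBIC))
```

```text
(no output)
```

View pics/topc.png

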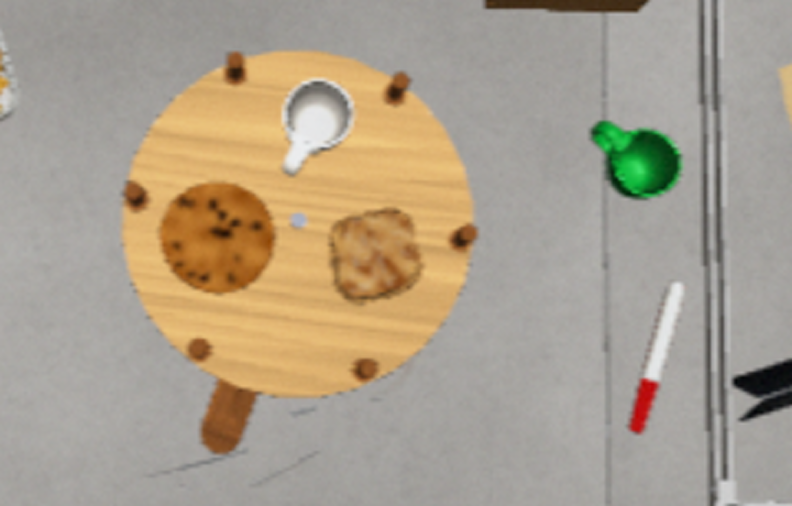

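View pics/scene0.png

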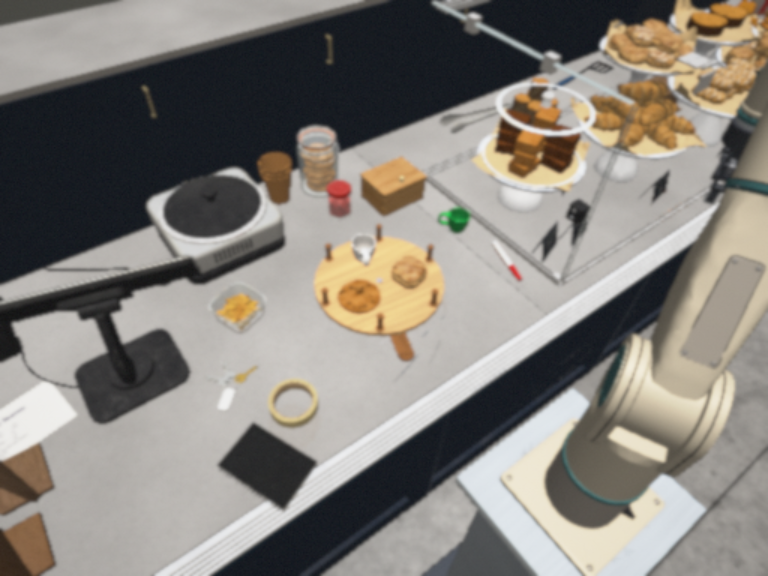

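```bash
cat >> h.py <<'E'
def disc(p):
    "turntable axis from wood-coloured pixels: back-project to z=36, fit circle R=150"
    hsv=cv2.cvtColor(p["color"],cv2.COLOR_RGB2HSV)
    m=cv2.inRange(hsv,(8,60,120),(28,255,255)); 
    n,l,s,c=cv2.connectedComponentsWithStats(m); k=1+np.argmax(s[1:,4])
    cs,_=cv2.findContours((l==k).astype(np.uint8),cv2.RETR_EXTERNAL,cv2.CHAIN_APPROX_NONE)
    c=max(cs,key=len)[:,0,:]; h=cv2.convexHull(c)[:,0,:]
    X=np.array([px2w(p,u,v,36)[:2] for u,v in h])
    from scipy.optimize import least_squares
    f=least_squares(lambda q:np.hypot(X[:,0]-q[0],X[:,1]-q[1])-q[2],[580,20,150],loss="soft_l1",f_scale=2)
    return f.x
E
python3 - <<'E'
from h import *
p=ctrl.get_image("top")
d=disc(p);print("disc",d)
C=d[:2]
cr=lambda x,y:((280+x/2.2)/1.5-.2,(170+y/2.2)/1.5-.2)
print("dot",px2w(p,*cr(298,220),36))
print("hom cam",-np.array(p["R"]).T@np.array(p["t"]).ravel())
for n,x,y,z in [("tip",218,452,10),("tongL",210,415,10),("tongR",248,415,10),("cuprim",318,115,88),("green",645,163,50)]+[("post",a,b,82) for a,b in [(235,60),(402,80),(466,234),(366,368),(199,348),(132,192)]]:
    w=px2w(p,*cr(x,y),z)[:2]; v=w-C; print(n,np.round(w),"r",round(np.hypot(*v)),"ang",round(np.degrees(np.arctan2(v[1],v[0])),1))
D=p["depth"]
for x,y in [(715,20),(705,150),(725,350),(730,480),(705,5),(605,200)]:
    u,v=cr(x,y); print((x,y),np.round(px2w(p,u,v)))
s=ctrl.get_image("scene")
for x,y in [(560,280),(598,150),(550,60),(578,210),(550,242),(640,100),(435,5),(660,185)]:
    print("scene",(x,y),np.round(px2w(s,x/1.5,y/1.5)))
save(p,"topfull.png")
E
```

```text
disc [587.8420085   13.71881572 150.35357868]
dot [588.08658907  13.25731881  36.        ]
hom cam [ 415.46090278   63.11932543 1098.25070262]
tip [391.  76.] r 206 ang 162.5
tongL [422.  83.] r 180 ang 157.2
tongR [423.  51.] r 169 ang 167.3
cuprim [667.   1.] r 80 ang -9.0
green [ 643. -280.] r 299 ang -79.3
post [713.  70.] r 137 ang 24.4
post [700. -68.] r 139 ang -36.0
post [ 573. -122.] r 136 ang -96.2
post [462. -42.] r 137 ang -156.2
post [475.  92.] r 138 ang 145.2
post [600. 151.] r 137 ang 85.1
(715, 20) [ 783. -356.   15.]
(705, 150) [ 664. -344.   16.]
(725, 350) [ 489. -359.   14.]
(730, 480) [ 379. -358.   20.]
(705, 5) [ 797. -348.   13.]
(605, 200) [ 620. -260.    0.]
scene (560, 280) [ 355. -349.   20.]
scene (598, 150) [ 665. -891.    1.]
scene (550, 60) [ 544. -347.  477.]
scene (578, 210) [ 374. -341.  226.]
scene (550, 242) [ 450. -416.   33.]
scene (640, 100) [ 590. -865.  212.]
scene (435, 5) [ 2075. -1434.  -124.]
scene (660, 185) [ 423. -827.   48.]
```

View pics/top0.png

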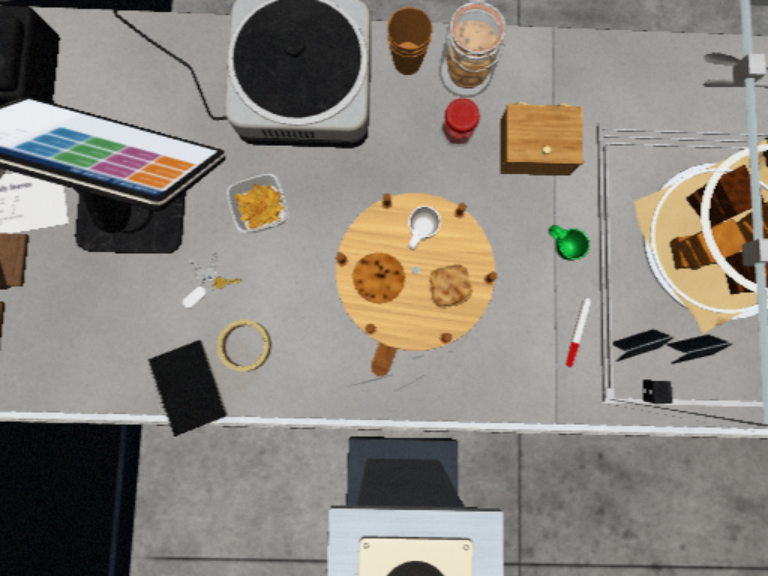

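The cup I want is the white one on the disc, at pixel (424,222) in the full top view. The look-alike is the green cup on the counter at (570,242), and the networks also confused it with the marker at (577,333).

| Item | Measured value |
|---|---|
| Turning axis | (588, 14) |
| Front (tongue) direction | about 162.5° |
| Cup direction | about −9°, so it needs about +171° anticlockwise |
| Glass case corner | (355, −349) |

I'll pass the case in front with the fingers shut. Then I'll push the post at 85° round the near side.

```bash
python3 -m crank '[[[0,0,0,0,0,0.91],[0,0,0,0,0,0.91],[0,0,0,0,0,0.91],[0,0,0,0,0,0.91]]]' 1; python3 -m crank '[[[0.1,-1,0,0,0,0],[0.1,-1,0,0,0,0],[0.1,-1,0,0,0,0],[0.1,-1,0,0,0,0]]]'
```

```text
clock: 1.63
eef_pos: [241.4, -603.5, 231.4]
tool_rot: [-3.141, -0.001, -0.016]
force: [1.1, -0.1, 0.3]
width: 38.6
clock: 1.97
eef_pos: [253.4, -487.1, 229.9]
tool_rot: [3.134, 0.001, -0.028]
force: [0.9, -0.3, 0.0]
width: -0.3
```

```bash
python3 -m crank '[[[0.1,-1,0,0,0,0],[0.1,-1,0,0,0,0],[0.1,-1,0,0,0,0],[0.2,-1,0,0,0,0],[0.2,-1,0,0,0,0],[0.3,-1,0,0,0,0],[0.5,-1,0,0,0,0]]]'; python3 -m crank '[[[1,-1,0,0,0,0],[1,-1,0,0,0,0],[1,-1,0,0,0,0],[1,-1,0,0,0,0]]]'
```

```text
clock: 2.55
eef_pos: [303.0, -269.1, 229.3]
tool_rot: [3.132, -0.001, -0.034]
force: [0.5, 1.0, -0.3]
width: 0.0
clock: 2.88
eef_pos: [423.7, -151.7, 229.9]
tool_rot: [3.132, -0.002, -0.04]
force: [0.5, -0.6, 0.3]
width: 0.3
```

```bash
python3 -m crank '[[[0.6,-0.95,0,0,0,0],[0.6,-0.95,0,0,0,0],[0.6,-0.95,0,0,0,0],[0.6,-0.95,0,0,0,0],[0.6,-0.95,0,0,0,0],[0.6,-0.95,0,0,0,0],[0.6,-0.95,0,0,0,0],[0.6,-0.95,0,0,0,0],[0.6,-0.95,0,0,0,0],[0.6,-0.95,0,0,0,0],[0.5,-0.7,0,0,0,0],[0,0,0,0,0,0]]]'; python3 -m crank '[[[0,0,0.5,0,0,0.8],[0,0,0.5,0,0,0.8],[0,0,0.5,0,0,0.8],[0,0,0,0,0,0]]]'
cat > look.py <<'E'
import sys
from h import *
C=np.array([587.9,13.6])
s=ctrl.read_state(); v=s["eef_pos"][:2]-C
print("tcp",np.round(s["eef_pos"],1),"r",round(np.hypot(*v),1),"phi",round(np.degrees(np.arctan2(v[1],v[0]))%360,1),"yaw",round(np.degrees(s["tool_rot"][2]),1),"rp",np.round(s["tool_rot"][:2],3),"q7",s["qpos"][6],"t",s["clock"],"F",np.round(s["force"],1))
E
python3 look.py
```

```text
clock: 3.88
eef_pos: [644.8, 174.8, 230.0]
tool_rot: [3.137, -0.013, -0.027]
force: [0.5, 0.5, -0.5]
width: -0.0
clock: 4.22
eef_pos: [646.2, 177.4, 183.8]
tool_rot: [-3.14, -0.015, -0.285]
force: [-0.6, 0.5, -0.9]
width: 0.2
tcp [646.2 177.4 183.8] r 173.8 phi 70.4 yaw -16.3 rp [-3.14  -0.015] q7 -2.085495316776176 t 4.2167 F [-0.6  0.5 -0.9]
```

```bash
python3 -m crank '[[[-0.33,0.9,0,0,0.1,0],[0,0,0.8,0,0,0],[0,0,0.8,0,0,0],[0,0,0.8,0,0,0],[0,0,0,0,0,0]]]'; python3 look.py
python3 - <<'E'
from h import *
p=ctrl.get_image("top");a=p["color"][115:245,210:345,::-1]
cv2.imwrite("pics/t1.png",cv2.resize(a,None,fx=5,fy=4.5,interpolation=cv2.INTER_CUBIC))
E
```

```text
clock: 4.63
eef_pos: [631.7, 150.9, 113.8]
tool_rot: [-3.14, -0.031, -0.274]
force: [-1.0, 0.1, -0.4]
width: 0.1
tcp [631.7 150.9 113.8] r 144.1 phi 72.3 yaw -15.7 rp [-3.14  -0.031] q7 -2.0420899475018683 t 4.6333 F [-1.   0.1 -0.4]
```

View pics/t1.png

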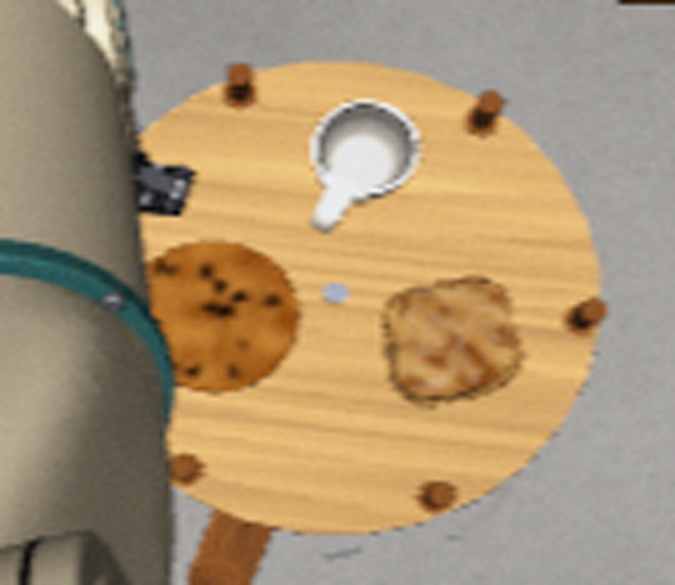

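```bash
python3 -m crank '[[[0,-0.08,0.9,0,-0.15,0],[0,0,0.7,0,-0.15,0],[0,0,0.35,0,0,0],[0,0,0,0,0,0]]]'; python3 look.py
```

```text
clock: 5.02
eef_pos: [641.2, 153.6, 64.8]
tool_rot: [-3.132, -0.013, -0.271]
force: [0.2, -0.2, -0.1]
width: 0.2
tcp [641.2 153.6  64.8] r 149.8 phi 69.2 yaw -15.5 rp [-3.132 -0.013] q7 -2.021646026338763 t 5.0167 F [ 0.2 -0.2 -0.1]
```

```bash
python3 -m crank '[[[-0.2,0.1,0.3,0,-0.1,-0.5],[-0.2,0.03,0.05,0,0,-0.5],[-0.2,0.01,0,0,0,-0.4],[-0.2,0.01,0,0,0,-0.4],[0,0,0,0,0,0]]]'; python3 look.py
```

```text
clock: 5.43
eef_pos: [621.4, 154.4, 62.9]
tool_rot: [-3.13, -0.017, -0.071]
force: [0.0, 0.2, -0.5]
width: 0.0
tcp [621.4 154.4  62.9] r 144.7 phi 76.6 yaw -4.1 rp [-3.13  -0.017] q7 -1.8816588043928162 t 5.4333 F [ 0.   0.2 -0.5]
```

```bash
python3 -m crank '[[[-0.25,0,0.3,0,0,0],[-0.25,0,0.3,0,0,0],[-0.25,0.01,0.1,0,0,-0.2],[-0.25,0.01,0,0,0,-0.4],[-0.25,0.01,0,0,0,-0.4],[-0.25,0.01,0,0,0,-0.4]]]'; python3 look.py
```

```text
clock: 5.93
eef_pos: [586.8, 156.8, 51.0]
tool_rot: [-3.131, -0.044, 0.083]
force: [1.0, -0.5, -1.0]
width: -0.1
tcp [586.8 156.8  51. ] r 143.2 phi 90.4 yaw 4.8 rp [-3.131 -0.044] q7 -1.7959677815032082 t 5.9333 F [ 1.  -0.5 -1. ]
```

```bash
python3 -m crank '[[[-0.28,-0.05,0,0,-0.2,-0.3],[-0.28,-0.05,-0.1,0,-0.2,-0.4],[-0.28,0,0,0,0,-0.4],[-0.28,0,0,0,0,-0.4],[-0.28,0.0,0,0,0,-0.4],[-0.28,0.0,0,0,0,-0.4]]]'; python3 look.py
python3 - <<'E'
from h import *
p=ctrl.get_image("top");a=p["color"][115:245,210:345,::-1]
cv2.imwrite("pics/t2.png",cv2.resize(a,None,fx=4,fy=4,interpolation=cv2.INTER_CUBIC))
E
```

```text
clock: 6.43
eef_pos: [537.6, 152.2, 58.6]
tool_rot: [-3.133, -0.008, 0.348]
force: [1.0, 0.5, -0.4]
width: 0.3
tcp [537.6 152.2  58.6] r 147.4 phi 109.9 yaw 19.9 rp [-3.133 -0.008] q7 -1.6312378743894898 t 6.4333 F [ 1.   0.5 -0.4]
```

View pics/t2.png

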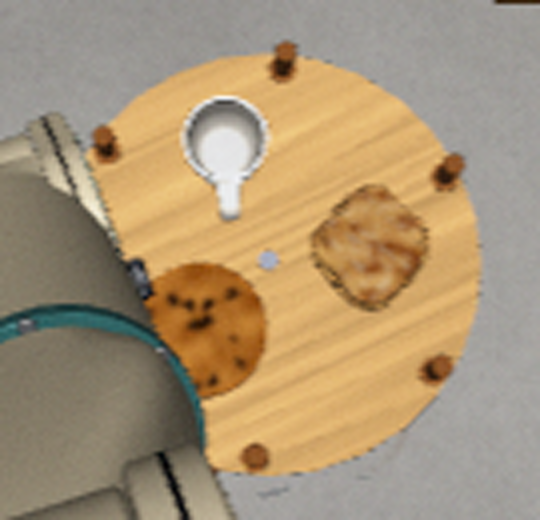

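```bash
python3 -m crank '[[[-0.28,0.03,0,0,-0.02,-0.5],[-0.28,0.03,0,0,0,-0.5],[-0.28,0.02,0,0,0,-0.5],[-0.28,0.02,0,0,0,-0.5],[-0.28,0.02,0,0,0,-0.5],[-0.28,0.02,0,0,0,-0.5],[-0.28,0.02,0,0,0,-0.5],[-0.28,0.02,0,0,0,-0.5]]]'; python3 look.py
```

```text
clock: 7.15
eef_pos: [483.8, 117.2, 62.6]
tool_rot: [-3.136, -0.014, 0.794]
force: [-1.1, 1.4, 0.6]
width: 0.1
tcp [483.8 117.2  62.6] r 146.9 phi 135.1 yaw 45.5 rp [-3.136 -0.014] q7 -1.3355667619140132 t 7.15 F [-1.1  1.4  0.6]
```

Tracking well. I'll keep going, slightly lower.

```bash
python3 -m crank '[[[-0.28,0.03,0.08,0,-0.02,-0.5],[-0.28,0.03,0.08,0,-0.02,-0.5],[-0.28,0.02,0.06,0,0,-0.5],[-0.28,0.02,0.04,0,0,-0.5],[-0.28,0.02,0,0,0,-0.5],[-0.28,0.02,0,0,0,-0.5],[-0.28,0.02,0,0,0,-0.5],[-0.28,0.02,0,0,0,-0.5]]]'; python3 look.py
```

```text
clock: 7.82
eef_pos: [454.0, 60.3, 57.9]
tool_rot: [3.138, -0.013, 1.24]
force: [-1.4, 0.6, -0.5]
width: 0.4
tcp [454.   60.3  57.9] r 141.8 phi 160.8 yaw 71.1 rp [ 3.138 -0.013] q7 -1.0174631312526998 t 7.8167 F [-1.4  0.6 -0.5]
```

```bash
python3 -m crank '[[[-0.28,0.03,0,0,0,-0.5],[-0.28,0.03,0,0,0,-0.5],[-0.28,0.02,0,0,0,-0.5],[-0.28,0.02,0,0,0,-0.5],[-0.28,0.02,0,0,0,-0.5],[-0.28,0.02,0,0,0,-0.5]]]'; python3 look.py
```

```text
clock: 8.32
eef_pos: [449.8, 8.5, 59.8]
tool_rot: [3.133, -0.007, 1.574]
force: [-0.3, 0.6, -0.3]
width: -0.1
tcp [449.8   8.5  59.8] r 138.2 phi 182.1 yaw 90.2 rp [ 3.133 -0.007] q7 -0.7312339074680168 t 8.3167 F [-0.3  0.6 -0.3]
```

```bash
python3 -m crank '[[[-0.28,-0.06,0,0,0,-0.5],[-0.28,-0.06,0,0,0,-0.5],[-0.28,-0.05,0,0,0,-0.5],[-0.28,-0.03,0,0,0,-0.5],[-0.28,0,0,0,0,-0.5],[-0.28,0,0,0,0,-0.5]]]'; python3 look.py;  python3 - <<'E'
from h import *
p=ctrl.get_image("top");a=p["color"][115:245,210:345,::-1]
cv2.imwrite("pics/t3.png",cv2.resize(a,None,fx=4,fy=4,interpolation=cv2.INTER_CUBIC))
for d in ctrl.search_frame("cup_center",p): 
    e=d["extent"]; print(d["conf"],np.round(e),px2w(p,e[0],e[1],80))
E
```

```text
clock: 8.82
eef_pos: [455.3, -44.0, 62.3]
tool_rot: [3.127, 0.002, 1.906]
force: [-0.1, 1.4, -0.3]
width: 0.1
tcp [455.3 -44.   62.3] r 144.6 phi 203.5 yaw 109.2 rp [3.127e+00 2.000e-03] q7 -0.40564767290961223 t 8.8167 F [-0.1  1.4 -0.3]
0.79 [253. 189.  33.  22.] [553.6639751   78.30837308  80.        ]
0.75 [379. 164.  30.  26.] [ 633.1233232  -262.52025403   80.        ]
```

View pics/t3.png

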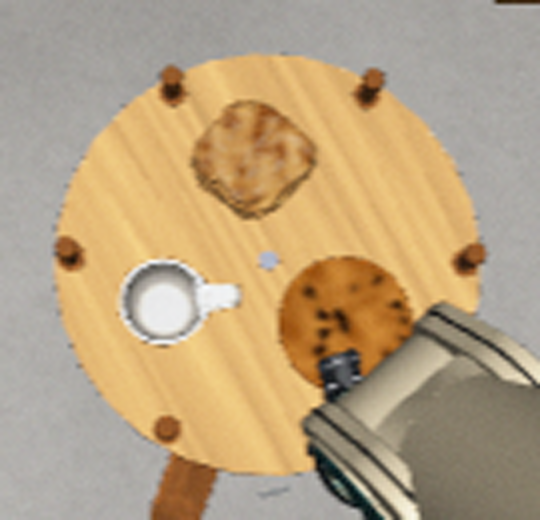

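```bash
python3 -m crank '[[[-0.28,0,0.08,0,0,-0.5],[-0.28,0,0.08,0,0,-0.5],[-0.28,0,0.05,0,0,-0.5],[-0.28,0,0,0,0,-0.5],[-0.25,0,0,0,0,-0.5],[-0.2,0,0,0,0,-0.5],[-0.15,0,0,0,0,-0.3],[-0.1,0,0,0,0,-0.1],[0,0,0,0,0,0]]]'
cat > cup.py <<'E'
from h import *
C=np.array([587.9,13.6])
p=ctrl.get_image("top"); hsv=cv2.cvtColor(p["color"],cv2.COLOR_RGB2HSV)
for d in ctrl.search_frame("cup_center",p):
    e=d["extent"];
    if e[0]>330: continue
    m=np.zeros(p["depth"].shape,np.uint8)
    w=px2w(p,e[0],e[1],80)[:2]-C
    print("net",round(d["conf"],2),np.round(e),np.round(w+C),"ang",round(np.degrees(np.arctan2(w[1],w[0]))%360,1))
# rim: depth-based points at height 80..95 near the cup, white
K=p["camera_matrix"];R=np.array(p["R"]);t=np.array(p["t"]).ravel()
v,u=np.mgrid[0:384,0:512]; dd=p["depth"]
W=(np.stack([(u-K[0,2])/K[0,0]*dd,(v-K[1,2])/K[1,1]*dd,dd],-1)-t)@R
s=hsv[...,1]<40
M=s&(W[...,2]>36)&(W[...,2]<100)&(np.hypot(W[...,0]-C[0],W[...,1]-C[1])<125)&(hsv[...,2]>90)
P=W[M]
rim=P[P[:,2]>80]; 
if len(rim)>5:
    (cx,cy),r=cv2.minEnclosingCircle(rim[:,:2].astype(np.float32)); a=np.degrees(np.arctan2(cy-C[1],cx-C[0]))%360
    print("rim n",len(rim),"centre",cx,cy,"r",r,"ang",a)
# tongue colour
T=cv2.inRange(hsv,(0,80,40),(15,255,190))>0
T&=(W[...,2]<25)&(W[...,0]<470)&(W[...,0]>370)&(abs(W[...,1]-65)<60)
q=np.argwhere(T)
X=np.array([px2w(p,b,a_,10)[:2]-C for a_,b in q])
if len(X): X=X[np.hypot(*X.T)>153]; g=X.mean(0); print("tongue n",len(X),"ang centroid",np.degrees(np.arctan2(g[1],g[0])),"r max",np.hypot(*X.T).max())
a=p["color"][115:255,210:345,::-1]; cv2.imwrite("pics/cup%d.png"%p["shot"],cv2.resize(a,None,fx=4,fy=4,interpolation=cv2.INTER_CUBIC)); print(p["shot"])
E
python3 look.py; python3 cup.py
```

```text
clock: 9.67
eef_pos: [481.6, -91.3, 57.8]
tool_rot: [3.132, 0.008, 2.262]
force: [-0.4, -0.0, -0.1]
width: 0.2
tcp [481.6 -91.3  57.8] r 149.3 phi 224.6 yaw 129.6 rp [3.132 0.008] q7 -0.014126272448296185 t 9.6667 F [-0.4 -0.  -0.1]
net 0.65 [259. 198.  30.  24.] [530.  62.] ang 140.4
rim n 122 centre 533.3695678710938 58.79584884643555 r 39.05290985107422 ang 140.34742127051587
tongue n 225 ang centroid 161.3755041325613 r max 206.30605833963355
8
```

```bash
cat > meas.py <<'E'
from h import *
def metric(p,z,s=2,x0=360,y0=-160,n=360):  # col = (y0+n - y)*s, row=(x0+n - x)*s
    q=[(x0,y0),(x0+n,y0),(x0+n,y0+n),(x0,y0+n)]
    src=np.float32([w2px(p,(x,y,z)) for x,y in q]); dst=np.float32([((y0+n-y)*s,(x0+n-x)*s) for x,y in q])
    return cv2.warpPerspective(p["color"],cv2.getPerspectiveTransform(src,dst),(n*s,n*s)),lambda c,r:np.array([x0+n-r/s,y0+n-c/s])
def main():
    C=np.array([587.9,13.6]); p=ctrl.get_image("top")
    A=lambda w:round(float(np.degrees(np.arctan2(*(w-C)[::-1]))%360),2)
    I,f=metric(p,88); h=cv2.cvtColor(I,cv2.COLOR_RGB2HSV)
    m=cv2.inRange(h,(0,0,80),(180,45,255)); yy,xx=np.mgrid[0:720,0:720]
    m[np.hypot(xx-(200-13.6)*2,yy-(720-587.9)*2)>250]=0
    m=cv2.morphologyEx(m,cv2.MORPH_CLOSE,cv2.getStructuringElement(2,(11,11)))
    m=cv2.morphologyEx(m,cv2.MORPH_OPEN,cv2.getStructuringElement(2,(41,41)))
    n,l,s,c=cv2.connectedComponentsWithStats(m); k=1+np.argmax(s[1:,4])
    w=f(*c[k]); print("cup",np.round(w,1),"eqdiam",round(2*np.sqrt(s[k,4]/np.pi)/2,1),"r",round(np.hypot(*(w-C)),1),"ang",A(w))
    J,f=metric(p,10); h=cv2.cvtColor(J,cv2.COLOR_RGB2HSV)
    t=cv2.inRange(h,(0,70,30),(14,255,200)); t[:560]=0; t[:,330:]=0
    t=cv2.morphologyEx(t,cv2.MORPH_OPEN,np.ones((9,9)))
    q=np.argwhere(t); X=np.array([f(b,a) for a,b in q]); rr=np.hypot(*(X-C).T); X=X[(rr>160)&(rr<185)]
    print("tongue n",len(X),"ang",A(X.mean(0)))
    for k in (162,167,172,177,182):
        r=np.hypot(*(X-C).T);Y=X[abs(r-k)<2.5]; a=[A(y) for y in Y] if len(Y) else [0]; print(k,min(a),max(a),end="; ")
    cv2.circle(I,(int((200-w[1])*2),int((720-w[0])*2)),58//1,(255,0,0),1)
    J[t>0]=J[t>0]//2+np.array([0,0,127],np.uint8)
    O=np.hstack([I,J])[250:720]; cv2.imwrite("pics/m%d.png"%p["shot"],cv2.resize(O,None,fx=.55,fy=.55)[:,:,::-1]); print(p["shot"],"clock",ctrl.read_state()["clock"])
main()
E
python3 meas.py; ls pics
```

```text
cup [528.8  66.6] eqdiam 58.5 r 79.4 ang 138.13
tongue n 3571 ang 161.34
162 154.85 167.72; 167 154.93 167.63; 172 155.3 167.33; 177 155.36 167.21; 182 155.61 166.99; 9 clock 9.8167
cup8.png
m9.png
scene0.png
t1.png
t2.png
t3.png
top0.png
topc.png
topfull.png
```

View m9.

View pics/m9.png

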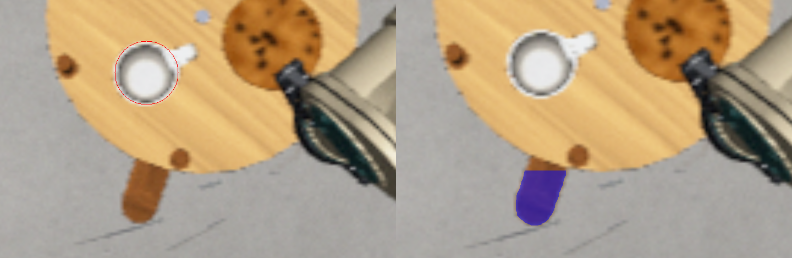

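```bash
python3 -m crank '[[[-0.2,0.03,0,0,0,-0.2],[-0.25,0.04,0,0,0,-0.4],[-0.25,0.04,0,0,0,-0.4],[-0.25,0.03,0,0,0,-0.4],[-0.25,0.02,0,0,0,-0.4],[-0.2,0.02,0,0,0,-0.4],[-0.15,0.02,0,0,0,-0.3],[-0.1,0,0,0,0,-0.2],[0,0,0,0,0,0]]]'; python3 look.py; python3 meas.py
```

```text
clock: 10.57
eef_pos: [516.5, -117.8, 58.0]
tool_rot: [-3.14, 0.003, 2.56]
force: [0.3, 0.1, -0.7]
width: 0.3
tcp [ 516.5 -117.8   58. ] r 149.5 phi 241.5 yaw 146.7 rp [-3.14e+00  3.00e-03] q7 0.33493376005176023 t 10.5667 F [ 0.3  0.1 -0.7]
cup [515.7  47.4] eqdiam 58.4 r 79.7 ang 154.91
tongue n 3570 ang 161.34
162 154.86 167.82; 167 155.0 167.63; 172 155.31 167.3; 177 155.42 167.21; 182 155.57 166.99; 10 clock 10.6167
```

6.4° (about 16 mm) remain.

```bash
python3 -m crank '[[[-0.15,0.03,0,0,0,-0.2],[-0.18,0.03,0,0,0,-0.2],[-0.15,0.02,0,0,0,-0.2],[-0.12,0,0,0,0,-0.1],[0,0,0,0,0,0]]]'; python3 look.py; python3 meas.py
```

```text
clock: 11.03
eef_pos: [531.3, -124.4, 58.0]
tool_rot: [-3.136, -0.0, 2.639]
force: [1.1, 1.2, -0.4]
width: 0.0
tcp [ 531.3 -124.4   58. ] r 149.1 phi 247.7 yaw 151.2 rp [-3.136 -0.   ] q7 0.4340463153303515 t 11.0333 F [ 1.1  1.2 -0.4]
cup [512.6  38.8] eqdiam 57.9 r 79.4 ang 161.52
tongue n 3562 ang 161.32
162 154.85 167.72; 167 154.93 167.67; 172 155.3 167.33; 177 155.42 167.16; 182 155.61 166.99; 11 clock 11.0833
```

```bash
python3 -m crank '[[[0.3,0,0,0,0,0],[0.2,-0.2,0,0,0,0],[0,0,-0.8,0,0,0],[0,0,-0.8,0,0,0],[0,0,-0.8,0,0,0],[0,0,-0.8,0,0,0],[0,0,0,0,0,0],[0,0,0,0,0,0]]]'; python3 look.py; python3 meas.py; python3 -c "
from h import *
p=ctrl.get_image('scene');save(p,'end.png')"
```

```text
clock: 11.75
eef_pos: [505.5, -121.3, 156.0]
tool_rot: [-3.129, -0.007, 2.64]
force: [-0.0, -0.1, -0.0]
width: 0.0
tcp [ 505.5 -121.3  156. ] r 158.1 phi 238.6 yaw 151.3 rp [-3.129 -0.007] q7 0.5546314967526007 t 11.75 F [-0.  -0.1 -0. ]
cup [512.5  38.9] eqdiam 58.3 r 79.5 ang 161.44
tongue n 3583 ang 161.35
162 154.85 167.82; 167 154.93 167.63; 172 155.3 167.33; 177 155.42 167.3; 182 155.59 167.03; 12 clock 11.8
```

View pics/end.png

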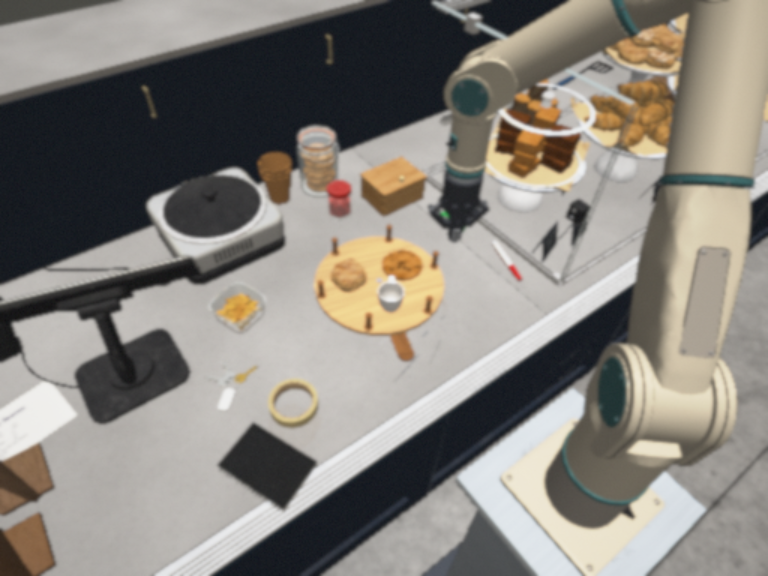

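The picture shows the white cup at (390,293), in line with the tongue at (402,345). The scone and cookie are standing, the bystanders are where they were, and the gripper is clear of everything.

```bash
python3 -c "
from cell import ctrl
print(ctrl.finish_job())"
```

```text
the job is handed in; nothing more can be done
None
```

The espresso cup now stands at the front, in line with the tongue, and I handed the job in at about 12 s of the 51 s allowed. `finish_job` reports no verdict.

With the fingers shut, I pushed one rim post about 170° anticlockwise round the near side. I slowed for the last few degrees, then backed off and lifted clear.

**Last checks:**
- **Alignment:** the cup was at 161.4° and the tongue at 161.35°, so under 1 mm off the line against the 13 mm allowed. The cup is about 79 mm from the axis.
- **At rest:** the cup did not move between the measurements just before and just after I backed off.
- **Force:** readings after each move stayed within about 2 N, and were about zero after the fingers let go.
- **Surroundings:** in the last picture the cup, scone and cookie are upright, and the tub, keys, tape, marker and green cup look unmoved.

**Disagreements:**
- **Tongue direction:** my first estimate, clicked by hand, was about 162.5°, against 161.35° from the image fit I used. The gap is about 1.6 mm at the cup, well inside the tolerance.
- **Cup position:** the cup network's box took in the handle and read about 2° off, so I used a fit to the bowl instead.

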